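# Balance a swing-out centrifuge rotor with its matching buckets

## Task

Make up the matched pairs on the swing-out centrifuge rotor so that it is balanced: hang the loose orange bucket in the empty yoke opposite the orange one already hanging there, and the loose blue bucket opposite the hanging blue one, lowering each gently, not dropping it, until both its side pins lie in the grooves of the rotor arms. Keep the buckets upright, as samples are inside, and leave the spare green bucket and everything else on the bench where it is.

Things in the scene. Friction and masses are not known exactly. Their poses are not given: they have to be found in the camera images.
- rotor_stand: grey disc stand, 140 mm across and 10 mm thick, fixed to the bench, with a short post that carries the rotor; origin on the bench at the rotor's upright turning axis, z up
- rotor (a joint): turn of the grey four-armed rotor, 185 mm across, about the stand's upright axis, rad, anticlockwise from above; it turns stiffly (0.06 N m). Four yokes 76 mm from the axis: at value q the hung orange bucket is in direction q, hung blue q + 90 deg, empty yoke a q + 180, empty yoke b q + 270. Hub: radius 46 mm, top 80 mm above the bench, nut in its middle 94 mm
- orange_hung_axle (a point): middle of the side-pin axis of the orange-capped bucket already hanging in the rotor, 72 mm above the bench; it swings freely on its pins. z up along the bucket, y along its pins, x outward from the rotor's axis. Shaped like the loose buckets
- blue_hung_axle (a point): the same for the blue-capped bucket that already hangs in the rotor
- yoke_a_seat (a point): seat of empty yoke a, straight across (152 mm) from the hung orange bucket: the middle of a bucket's pin axis goes here when both pins are down, 72 mm above the bench. x outward, y along the pins, z up; turns with the rotor. A yoke is two bars 52 mm apart, 12 mm thick, tops 80 mm above the bench, each with an upward-open groove 11 mm wide, 12 mm deep, with rounded lips
- yoke_b_seat (a point): the same for empty yoke b, straight across from the hung blue bucket
- orange_bucket: loose aluminium bucket, 0.2 to 0.33 kg, orange cap, one orange ring, standing on the bench; origin at the centre of its underside, z up. Body 46 mm across; cap 50 mm across at heights 64 to 81 mm; on it a lifting fin 12 mm thick (along x), 40 mm long (along y), up to height 113 mm. A half turn about z changes nothing
- blue_bucket: the same bucket with a blue cap and two blue rings, loose on the bench
- green_bucket: the same bucket with a green cap and three green rings, loose on the bench: a spare that stays where it stands
- orange_bucket_axle (a point): middle of the loose orange bucket's pin axis, 52 mm above its underside; axes as the bucket's. Two steel side pins of 8 mm diameter stick out along +y and -y, 72 mm over their ends
- blue_bucket_axle (a point): the same for the loose blue bucket
- slide_box: blue lidded box 57x87x32 mm, bystander on the bench at the left; origin under its centre
- bench_timer: white timer 21x62x54 mm standing at the left, bystander; origin under its centre
- beaker: clear plastic beaker, 51 mm across and 52 mm high, standing behind the rotor on its left, bystander; origin under its centre
- cuvette_box: white lidded box 54x80x34 mm at the right, bystander; origin under its centre
- marker_black: black marker pen 136 mm long lying at the right, bystander; origin under its centre

How it is judged:
At the end, for the whole second after the job is handed in: The loose orange bucket hangs in yoke a and the loose blue one in yoke b, each opposite its hung mate: pin-axis centre within 6 mm of the yoke's seat, pins within 0.12 rad of the yoke's line, bucket within 0.2 rad of upright and slower than 0.05 m/s (distance between orange_bucket_axle and yoke_a_seat below 0.006 m and angle between the y axis of orange_bucket_axle and the y axis of yoke_a_seat, either way round below 0.12 rad and angle between each of orange_bucket, blue_bucket's own z axis and vertical below 0.2 rad and linear speed of each of orange_bucket, blue_bucket below 0.05 m/s and distance between blue_bucket_axle and yoke_b_seat below 0.006 m and angle between the y axis of blue_bucket_axle and the y axis of yoke_b_seat, either way round below 0.12 rad); the robot touches nothing.
It fails at once if a loose orange or blue bucket is tipped more than 0.6 rad (samples spill) (angle between any of orange_bucket, blue_bucket's own z axis and vertical above 0.6 rad).
It fails at once if a bucket that already hangs in the rotor is swung more than 0.6 rad (angle between any of orange_hung_axle, blue_hung_axle's own z axis and vertical above 0.6 rad).
It fails at once if the spare green bucket is moved more than 40 mm or tipped more than 0.6 rad (distance of green_bucket from where it was at the start of the episode above 0.04 m or angle between green_bucket's own z axis and vertical above 0.6 rad).
It fails at once if a bystander (slide box, timer, beaker, cuvette box, marker) is moved more than 40 mm (distance of any of slide_box, bench_timer, beaker, cuvette_box, marker_black from where it was at the start of the episode above 0.04 m).
It fails at once if the orange or the blue bucket drops into the grooves: faster than 0.4 m/s within 20 mm of its seat ((distance between orange_bucket_axle and yoke_a_seat below 0.02 m and linear speed of orange_bucket above 0.4 m/s) or (distance between blue_bucket_axle and yoke_b_seat below 0.02 m and linear speed of blue_bucket above 0.4 m/s)).
It also fails if it takes over 72 s, if anything falls off the work surface, if the arm or the gripper's body presses on something with over 40 N, if the wrist force passes 120 N, or if a joint passes its speed limit or range.

## Robot

A 7-joint arm with a two-finger parallel gripper is mounted at the origin on a cart in front of the work surface, level with it; the furniture and walls round the work are solid. World frame = base frame: x ahead of the robot, y to its left, z up, the work surface at z = 0. Lengths are in m, angles in rad, forces in N, time in s.
With the tool pointing down it reaches from about 0.425 to 0.95 m from the base axis. Payload 4.7 kg.
Tool frame: the origin (TCP) lies at the very end of the fingers, on their centre line; the grasp point (between the pads) lies r.grasp_offset behind it (r.grasp_offset is the distance from the TCP to the grasp point, in m); z points along the fingers, y is the direction in which the jaws open and shut (so a half turn about z gives the same grasp; the last joint's range is limited). The gripper opens to 87 mm and grips with 3 to 60 N. Pads are 19 mm wide; open, the fingers measure 117 mm over their backs; the gripper's body (75 mm by 190 mm) begins 51 mm behind the grasp point.
Start: joints at [-1.339, 0.469, -0.049, 1.532, 0.024, 1.141, -0.082], TCP at [0.174, 0.652, 0.223] pointing down, gripper open.
Joint ranges: [-2.59, 2.59], [-0.33, 1.99], [-1.39, 1.29], [0.1, 2.45], [-1.04, 4.18], [0.21, 1.99], [-2.66, 2.66]. Speed limits (rad/s): [2.57, 2.57, 3.14, 3.14, 3.14, 3.14, 3.14].

## Interface

Orientations are given as a unit quaternion [w, x, y, z].
In Python, from station import r gives the robot as it stands. Calls block until the motion is done:
- r.move_pose(position, orientation): joint-space move of the TCP to a pose.
- r.movel(position, rot=None, feed=0.15): straight line of the TCP; rot=None keeps the orientation; feed is the mean speed in m/s.
- r.goto_joints(angles): joint-space move.
- r.move_gripper(opening, grip_force=None): opening from 0.0 (shut) to 1.0 (fully open); grip_force is the grip in N (None keeps the last); returns when the fingers have stopped.
- r.pause(seconds).
- r.ik(position, orientation): joint angles nearest the present ones, or None.
- r.observe(): the state.
- r.grab_frame(name): name is "side" or "top"; returns (picture, depth): 384x512x3 uint8, blue, green, red; 384x512 float32, m along the optical axis (not along the pixel's ray), 0 where there is no reading.
- r.calibration(name): a dict with "fx", "fy", "cx", "cy" (pixels), "xyz" and "attitude" of the camera in the world. Camera axes: x right, y up, looking along -z (the intrinsics and any distortion apply to the point x, -y, -z); pixel columns grow to the right and rows downward; lengths in m; the calibration is good to about 2 mm. A picture is of the moment at which its call begins. calibration takes no time and is no camera call.
A pose or a line that the arm cannot do raises r.Unreachable and nothing moves.
- r.sign_off(): hands the job in, once; it reports no verdict.
Trained networks look in the newest picture that a camera, given by its name, has taken for a name from the list of things; names that differ only in an ending like _2 or _b are one class to them, and where a whole thing is asked for, a point or a joint stands for the part that bears it (a point fixed in the world has none). Each returns a list of dicts, best first, with "score" (0 to 1); they miss things now and then, are a little off and sometimes report something else, mostly with a low value. They report only what shows in the picture. A call takes as long as a camera call.
- r.find_in(query, camera): "point" ([x, y, z] in m, in world coordinates, good to about 4 mm: the middle of the surface that is visible of it).
- r.pinpoint(query, camera): "point" ([x, y, z] in m, in world coordinates, good to about 4 mm: a listed point, or the origin of a listed thing).
The state is a dict: "time_s": time; "joint_positions": joint angles; "qvel": joint speeds; "tau": joint torques, N m; "tool_pos": TCP position; "tcp_rot": TCP orientation; "force": force on the tool from outside, world axes, zero at the start; "moment": the same for the moment, N m; "grip_width": opening from 0.0 (shut) to 1.0 (fully open).
Only numpy, scipy, OpenCV 4.12 (cv2) and the standard library are available. Lean on these libraries where they do the work, as an engineer would, in place of code of your own. Each camera call takes 0.05 s, during which the arm holds its last target.

## Working session

There is one attempt and no reset: what is moved stays moved. The work goes in short steps, each a Python script; the robot and the scene stay as the last script left them, time stands still between calls to the robot, and variables do not carry over. Pictures are saved under pics/ and viewed, and the job is handed in when it is done.

```bash
mkdir -p pics; ls; python3 - <<'E'
from station import r
import cv2
for c in ("top","side"):
    im,d=r.grab_frame(c); cv2.imwrite(f"pics/{c}0.png",im)
    print(c,r.calibration(c))
    for q in ["rotor_stand","orange_hung_axle","blue_hung_axle","yoke_a_seat","yoke_b_seat","orange_bucket","blue_bucket","green_bucket","orange_bucket_axle","blue_bucket_axle"]:
        print(q,[(x['score'],[round(float(v),4) for v in x['point']]) for x in r.pinpoint(q,c)][:3])
o=r.observe();print(o['time_s'],o['tcp_rot'],o['tool_pos'],r.grasp_offset,o['grip_width'])
E
```

```text
pics
top {'fx': 478.37487119249863, 'fy': 478.37487119249863, 'cx': 255.44129621170572, 'cy': 191.80627139842898, 'xyz': array([-0.70936411, -0.28514883,  1.86548157]), 'attitude': array([ 0.73627692,  0.23280892, -0.1982744 , -0.60364192])}
rotor_stand [(0.63, [0.5631, -0.0666, -0.0016])]
orange_hung_axle [(0.72, [0.6097, -0.1277, 0.073])]
blue_hung_axle [(0.67, [0.6225, -0.0275, 0.0765])]
yoke_a_seat []
yoke_b_seat []
orange_bucket [(0.51, [0.4085, 0.2391, -0.0016])]
blue_bucket [(0.74, [0.413, 0.0892, -0.0]), (0.46, [0.6907, 0.0678, -0.0025])]
green_bucket [(0.77, [0.4171, -0.2909, 0.0005])]
orange_bucket_axle [(0.64, [0.4081, 0.2443, 0.0543]), (0.28, [0.406, -0.6168, -0.0002])]
blue_bucket_axle [(0.76, [0.4254, 0.0906, 0.0537])]
side {'fx': 400.65646531782323, 'fy': 400.65646531782323, 'cx': 249.89423710237932, 'cy': 189.5823255995341, 'xyz': array([-0.64662089,  0.50399861,  0.91439152]), 'attitude': array([-0.46790235, -0.25520394,  0.41072127,  0.73976103])}
rotor_stand [(0.77, [0.5616, -0.071, 0.0008])]
orange_hung_axle [(0.59, [0.6127, -0.1297, 0.0696]), (0.51, [0.4224, -0.2833, -0.0036])]
blue_hung_axle [(0.69, [0.6202, -0.0211, 0.0729]), (0.4, [0.4189, 0.0891, 0.053])]
yoke_a_seat [(0.26, [0.6898, 0.0617, -0.0005])]
yoke_b_seat []
orange_bucket [(0.59, [0.4072, 0.2392, 0.0013])]
blue_bucket [(0.94, [0.4121, 0.0927, -0.0028])]
green_bucket [(0.66, [0.4214, -0.288, -0.0063]), (0.64, [0.4146, 0.0929, 0.0008])]
orange_bucket_axle [(0.83, [0.4111, 0.2405, 0.055])]
blue_bucket_axle [(0.83, [0.4198, 0.0915, 0.0507])]
1.1 [-1.99910866e-05  1.30020035e-01  9.91511366e-01  2.98062961e-05] [0.17400662 0.65220157 0.2225593 ] 0.0187 0.9958177220159254
```

View pics/top0.png

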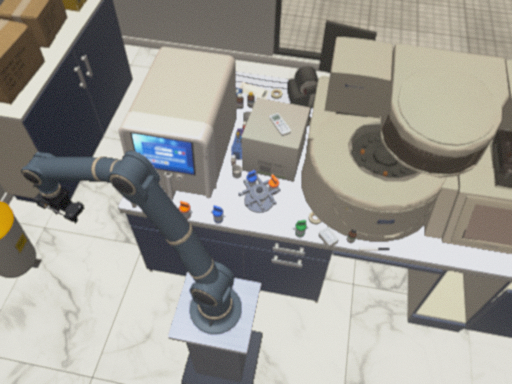

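View pics/side0.png

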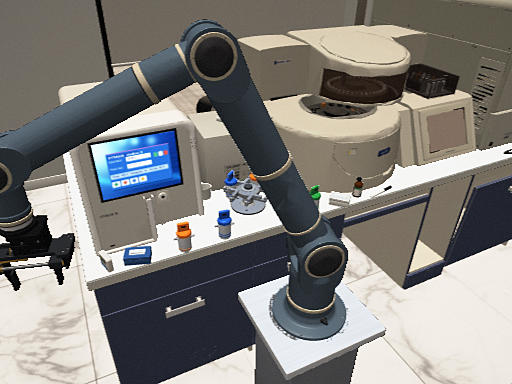

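```bash
python3 - <<'E'
import cv2,numpy as np
a=cv2.imread("pics/top0.png")[160:260,165:345]; b=cv2.imread("pics/side0.png")[150:270,100:290]
cv2.imwrite("pics/top0c.png",cv2.resize(a,None,fx=4.4,fy=4.4,interpolation=cv2.INTER_CUBIC))
cv2.imwrite("pics/side0c.png",cv2.resize(b,None,fx=4.2,fy=4.2,interpolation=cv2.INTER_CUBIC))
E
```

```text
(no output)
```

View pics/top0c.png

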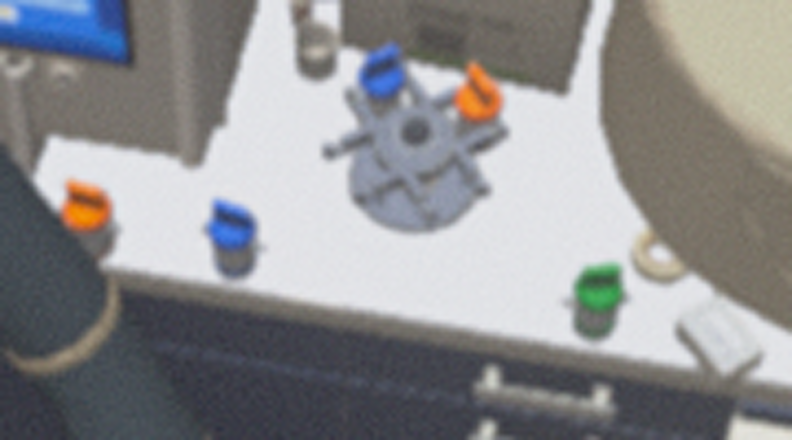

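View pics/side0c.png

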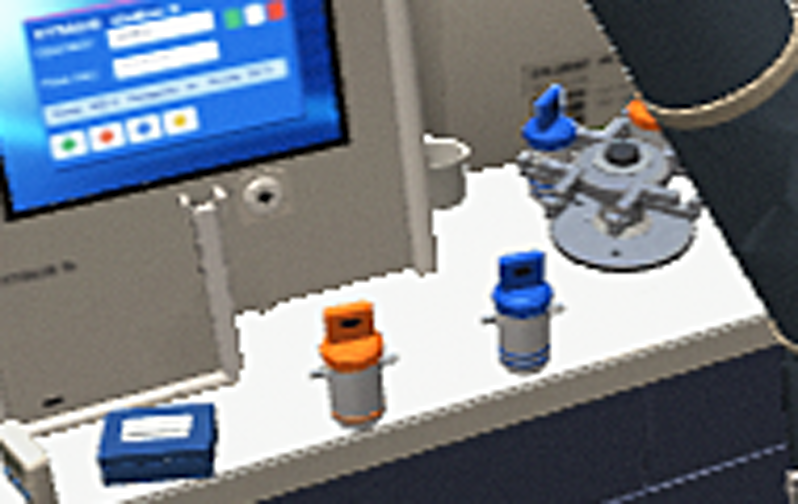

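```bash
cat > h.py <<'E'
import numpy as np,cv2
from scipy.spatial.transform import Rotation as R
def cloud(r,c,n=1):
    fr=[r.grab_frame(c) for _ in range(n)]
    im=np.mean([f[0] for f in fr],0).astype(np.uint8)
    D=np.array([f[1] for f in fr]); D[D==0]=np.nan
    d=np.nanmedian(D,0)
    k=r.calibration(c); q=k['attitude']; Rm=R.from_quat([q[1],q[2],q[3],q[0]]).as_matrix()
    v,u=np.mgrid[:384,:512]
    P=np.stack([(u-k['cx'])/k['fx']*d,-(v-k['cy'])/k['fy']*d,-d],-1)@Rm.T+k['xyz']
    return im,d,P,D
def proj(r,c,X):
    k=r.calibration(c); q=k['attitude']; Rm=R.from_quat([q[1],q[2],q[3],q[0]]).as_matrix()
    p=(np.atleast_2d(X)-k['xyz'])@Rm
    return np.stack([k['cx']+k['fx']*p[:,0]/-p[:,2],k['cy']-k['fy']*p[:,1]/-p[:,2]],-1)
E
python3 - <<'E'
from station import r
from h import *
print({k:v for k,v in r.calibration('top').items() if k not in('fx','fy','cx','cy','xyz','attitude')})
for c in ("top","side"):
    im,d,P,D=cloud(r,c,3)
    np.savez(f"c_{c}.npz",im=im,d=d,P=P)
    print(c,"noise",np.nanmedian(np.nanstd(D,0)))
    for nm,x,y in (("o",.41,.24),("b",.414,.091),("g",.418,-.289),("ho",.611,-.128),("hb",.621,-.025)):
        m=(np.hypot(P[...,0]-x,P[...,1]-y)<.035)
        f=m&(P[...,2]>.088)&(P[...,2]<.15)
        q=P[f]; 
        if len(q)<4: print(nm,len(q));continue
        mu=np.median(q,0); w,V=np.linalg.eigh(np.cov((q-mu)[:,:2].T)); a=np.degrees(np.arctan2(V[1,1],V[0,1]))
        print(nm,len(q),mu.round(4),np.round(np.sqrt(w),4),"axis",round(a,1),"zmax",q[:,2].max())
    t=np.hypot(P[...,0]-.50,P[...,1]+.25)<.05
    print("bench z",np.nanmedian(P[t][:,2]),np.nanstd(P[t][:,2]))
E
```

```text
{}
top noise 0.004953372
o 45 [0.4056 0.2374 0.1043] [0.0044 0.0118] axis 82.5 zmax 0.1163970825829117
b 42 [0.4129 0.0883 0.1075] [0.004  0.0118] axis 79.9 zmax 0.11696111696747136
g 43 [ 0.4127 -0.2857  0.1065] [0.0042 0.0108] axis 105.5 zmax 0.11802805523526527
ho 94 [ 0.6023 -0.1296  0.1019] [0.0107 0.0126] axis 57.5 zmax 0.13752606082205077
hb 98 [ 0.6127 -0.0276  0.1024] [0.0088 0.0131] axis 108.5 zmax 0.1363388022861025
bench z -0.001417909018580299 0.0034400347549974515
side noise 0.0026011188
o 94 [0.4048 0.2435 0.1047] [0.0027 0.0115] axis 83.6 zmax 0.1159650008865869
b 88 [0.4123 0.0946 0.1033] [0.0027 0.0113] axis 80.9 zmax 0.11648460860249632
g 60 [ 0.4134 -0.2792  0.1038] [0.0032 0.0119] axis 100.8 zmax 0.11595508045220049
ho 31 [ 0.6056 -0.109   0.0969] [0.0043 0.0114] axis -169.8 zmax 0.10862201183342068
hb 129 [ 0.6101 -0.0171  0.1034] [0.0095 0.0132] axis 110.2 zmax 0.13661097996683336
bench z nan nanh.py:7: RuntimeWarning: All-NaN slice encountered
  d=np.nanmedian(D,0)
  var = nanvar(a, axis=axis, dtype=dtype, out=out, ddof=ddof,
  return np.nanmean(a, axis, out=out, keepdims=keepdims)
```

```bash
cat >> h.py <<'E'
from scipy.optimize import minimize
HUE={'o':(5,20),'b':(102,125),'g':(50,85)}
def softmask(im,col):
    """saturation-ish soft mask on colour"""
    f=im.astype(float); b,g,rr=f[...,0],f[...,1],f[...,2]
    s={'o':rr-b,'b':b-rr,'g':g-np.maximum(b,rr)}[col]
    return s
def capmodel(ox,oy,z0,yaw):
    t=np.linspace(0,2*np.pi,40,endpoint=False)
    c=[(.025*np.cos(a),.025*np.sin(a),h) for a in t for h in (.064,.081)]
    f=[(sx*.006,sy*.020,h) for sx in(-1,1) for sy in(-1,1) for h in(.081,.113)]
    Rz=np.array([[np.cos(yaw),-np.sin(yaw),0],[np.sin(yaw),np.cos(yaw),0],[0,0,1]])
    return [np.array(q)@Rz.T+[ox,oy,z0] for q in (c,f)]
def render(r,cam,ox,oy,z0,yaw,win,ss=8):
    u0,v0,u1,v1=win
    m=np.zeros(((v1-v0)*ss,(u1-u0)*ss),np.uint8)
    for q in capmodel(ox,oy,z0,yaw):
        p=(proj(r,cam,q)-[u0,v0]+.5)*ss-.5
        hl=cv2.convexHull(np.round(p*16).astype(np.int32))
        cv2.fillPoly(m,[hl],255,shift=4)
    m=cv2.resize(m,(u1-u0,v1-v0),interpolation=cv2.INTER_AREA)/255.
    return cv2.GaussianBlur(m,(0,0),.6)
def fit(r,cam,im,col,x,y,z0,yaw,weight=None,pad=10):
    p=proj(r,cam,[[x,y,z0+.09]])[0].astype(int)
    win=(p[0]-pad-4,p[1]-pad-4,p[0]+pad+5,p[1]+pad+5)
    S=softmask(im,col)[win[1]:win[3],win[0]:win[2]]
    S=np.clip(S,0,None); S=np.minimum(S/np.percentile(S,93),1.0)
    S=np.where(S<.25,0,S)
    W=1 if weight is None else weight[win[1]:win[3],win[0]:win[2]]
    def cost(v): return float((W*(render(r,cam,v[0]/1000,v[1]/1000,z0,v[2]/50,win)-S)**2).sum())
    best=None
    for dy in (-.2,.0,.2):
        s=minimize(cost,[x*1000,y*1000,(yaw+dy)*50],method='Nelder-Mead',options=dict(initial_simplex=np.array([x*1000,y*1000,(yaw+dy)*50])+np.array([[0,0,0],[6,0,0],[0,6,0],[0,0,8]]),xatol=.05,fatol=1e-4))
        if best is None or s.fun<best.fun: best=s
    v=best.x
    return np.array([v[0]/1000,v[1]/1000,v[2]/50]),best.fun
E
python3 - <<'E' 2>/dev/null
from station import r
from h import *
for c in ("top","side"):
    im=np.load(f"c_{c}.npz")['im']
    for nm,x,y,z,a in (("o",.41,.24,0,-.12),("b",.414,.091,0,-.18),("g",.418,-.289,0,.2),("o",.611,-.128,.02,-.9),("b",.621,-.025,.02,.65)):
        p,f=fit(r,c,im,nm,x,y,z,a); print(c,nm,p[:2].round(4),round(np.degrees(p[2]),1),round(f,2))
E
```

```text
top o [0.4075 0.2407] -21.4 6.77
top b [0.4156 0.09  ] -8.9 6.15
top g [ 0.4172 -0.2861] 23.2 12.88
top o [ 0.6115 -0.13  ] -53.4 3.6
top b [ 0.6211 -0.0231] 45.3 7.83
side o [0.4106 0.2402] -12.0 35.92
```

```bash
sed -i 's/S=np.minimum(S\/np.percentile(S,93),1.0)/S=np.minimum(S\/(0.75*np.percentile(S,97)+1),1.0)/' h.py
python3 - <<'E' 2>&1 | grep -v Warn
from station import r
from h import *
for c in ("top","side"):
    im=np.load(f"c_{c}.npz")['im']; vis=[]
    for nm,x,y,z,a in (("o",.41,.24,0,-.12),("b",.414,.091,0,-.18),("g",.418,-.289,0,.2),("o",.611,-.128,.02,-.9),("b",.621,-.025,.02,.65)):
        pad=10 if c=='top' else 16
        p,f=fit(r,c,im,nm,x,y,z,a,pad=pad); print(c,nm,p[:2].round(4),round(np.degrees(p[2]),1),round(f,2))
        q=proj(r,c,[[x,y,z+.09]])[0].astype(int);w=pad+4
        win=(q[0]-w,q[1]-w,q[0]+w+1,q[1]+w+1)
        R_=render(r,c,p[0],p[1],z,p[2],win); S=np.clip(softmask(im,nm),0,255)[win[1]:win[3],win[0]:win[2]]; S=S/S.max()
        crop=im[win[1]:win[3],win[0]:win[2]]
        col=np.vstack([crop]+[np.repeat((t*255).astype(np.uint8)[...,None],3,2) for t in (S,R_)])
        vis.append(cv2.resize(col,(120 if c=='top' else 150,360 if c=='top' else 450),interpolation=cv2.INTER_NEAREST))
    cv2.imwrite(f"pics/fit_{c}.png",np.hstack(vis))
E
```

```text
top o [0.4075 0.2407] -8.0 8.76
top b [0.4156 0.09  ] -8.9 8.22
top g [ 0.4168 -0.2857] 11.5 15.6
top o [ 0.6122 -0.13  ] -56.3 3.78
top b [ 0.6214 -0.023 ] 44.1 6.67
side o [0.4109 0.2409] -12.0 23.73
Traceback (most recent call last):
  File "h.py", line 48, in fit
    s=minimize(cost,[x*1000,y*1000,(yaw+dy)*50],method='Nelder-Mead',options=dict(initial_simplex=np.array([x*1000,y*1000,(yaw+dy)*50])+np.array([[0,0,0],[6,0,0],[0,6,0],[0,0,8]]),xatol=.05,fatol=1e-4))
  File "h.py", line 45, in cost
    def cost(v): return float((W*(render(r,cam,v[0]/1000,v[1]/1000,z0,v[2]/50,win)-S)**2).sum())
                                  ~~~~~~^^^^^^^^^^^^^^^^^^^^^^^^^^^^^^^^^^^^^^^^^^
  File "h.py", line 33, in render
    p=(proj(r,cam,q)-[u0,v0]+.5)*ss-.5
       ~~~~^^^^^^^^^
  File "h.py", line 13, in proj
    k=r.calibration(c); q=k['attitude']; Rm=R.from_quat([q[1],q[2],q[3],q[0]]).as_matrix()
ValueError: time passes only in moves, steps and waits
```

View pics/fit_top.png

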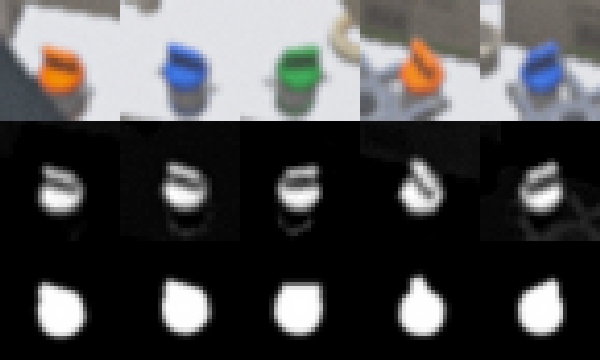

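```bash
python3 - <<'E'
s=open('h.py').read()
s=s.replace("def cloud(","_K={}\ndef K(r,c):\n    if c not in _K: _K[c]=r.calibration(c)\n    return _K[c]\ndef cloud(",1).replace("k=r.calibration(c)","k=K(r,c)")
s=s.replace("    S=np.where(S<.25,0,S)\n","    S=np.where(S<.35,0,S)\n    S=cv2.morphologyEx(S,cv2.MORPH_CLOSE,np.ones((5,5)))\n")
s=s.replace("    return np.array([v[0]/1000","    fit.dbg=(win,S,render(r,cam,v[0]/1000,v[1]/1000,z0,v[2]/50,win))\n    return np.array([v[0]/1000")
open('h.py','w').write(s)
E
cat > f.py <<'E'
from station import r
from h import *
import sys
for c in ("top","side"):
    im=np.load(f"c_{c}.npz")['im']; vis=[]
    for nm,x,y,z,a in (("o",.41,.24,0,-.12),("b",.414,.091,0,-.18),("g",.418,-.289,0,.2),("o",.611,-.128,.02,-.9),("b",.621,-.025,.02,.65)):
        pad=10 if c=='top' else 16
        p,f=fit(r,c,im,nm,x,y,z,a,pad=pad); print(c,nm,p[:2].round(4),round(np.degrees(p[2]),1),round(f,2))
        win,S,R_=fit.dbg
        crop=im[win[1]:win[3],win[0]:win[2]]
        col=np.vstack([crop]+[np.repeat((t*255).astype(np.uint8)[...,None],3,2) for t in (S,R_)])
        vis.append(cv2.resize(col,(150,450),interpolation=cv2.INTER_NEAREST))
    cv2.imwrite(f"pics/fit_{c}{sys.argv[1]}.png",np.hstack(vis))
E
python3 f.py 1
```

```text
top o [0.4076 0.2415] -10.3 9.84
top b [0.415  0.0907] -12.8 7.93
top g [ 0.4172 -0.2862] 14.4 12.34
top o [ 0.6121 -0.1301] -53.7 4.77
top b [ 0.6206 -0.0232] 43.9 4.15
side o [0.4111 0.2407] -8.7 14.44
side b [0.4181 0.0892] -20.7 37.58
side g [ 0.4223 -0.2916] 28.2 28.48
side o [ 0.6265 -0.1028] -108.6 169.72
side b [ 0.6239 -0.0239] 45.7 15.8
```

```bash
python3 -c "
import cv2,numpy as np
cv2.imwrite('pics/fit1.png',np.hstack([cv2.resize(cv2.imread(f'pics/fit_{c}1.png'),(400,300)) for c in ('top','side')]))"
```

```text
(no output)
```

View pics/fit1.png

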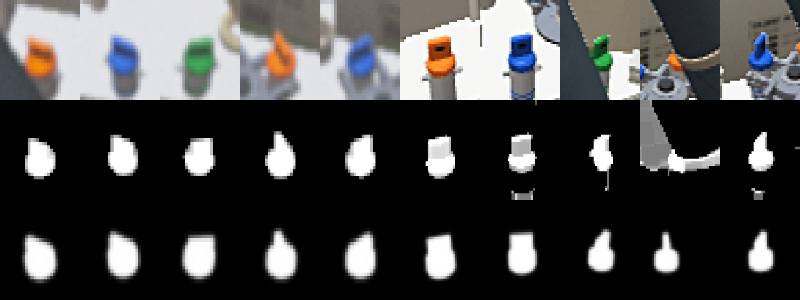

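```bash
cat >> h.py <<'E'
def down(a):
    """tool down, tool y axis along world heading a"""
    y=np.array([np.cos(a),np.sin(a),0]); z=np.array([0,0,-1.]); x=np.cross(y,z)
    q=R.from_matrix(np.stack([x,y,z],1)).as_quat(); return [float(q[3]),float(q[0]),float(q[1]),float(q[2])]
E
python3 - <<'E'
from station import r
from h import *
Z=[np.load(f"c_{c}.npz")['P'] for c in("top","side")]
P=np.vstack([z.reshape(-1,3) for z in Z]); P=P[np.isfinite(P).all(1)]
# height map
for y in np.arange(.48,-.5,-.04):
    row=[]
    for x in np.arange(.34,.82,.04):
        m=(abs(P[:,0]-x)<.02)&(abs(P[:,1]-y)<.02); row.append("%4d"%(np.percentile(P[m,2],90)*1000) if m.sum()>3 else "   .")
    print("%.2f"%y,*row)
q=-50
for nm,x,y,a in (("o",.409,.241,-10),("b",.4165,.090,-12),("ya",.5145,-.014,q),("ya2",.5145,-.014,q+180),("yb",.505,-.12,q+90),("yb2",.505,-.12,q-90)):
  for aa in (a,a+180):
    for z in (.085,.2,.26):
        s=r.ik([x,y,z],down(np.radians(aa))); print(nm,aa,z,None if s is None else np.round(s,2))
E
```

```text
0.48 -731   23  -63   37  367  425  427  425  422  422  422  423
0.44 -733   -1  -61   34  381  426  427  427  423  423  423  423
0.40 -730   26  -72   37  387  426  427  425  422  424  423  423
0.36 -732   20  -74   38  381  427  427  427  423  423  424  424
0.32 -728   -2  -72  161  385  426  428  426  424  423  422  423
0.28    .    1   -1    1  380  426  427  426  422  423  423  422
0.24    .   78   89    1  382  426  427  426  423  422  423  423
0.20 -734   -1   -2    1  376  426  427  426  422  422  423  423
0.16 -735    0   -5   88  380  423  425  421  420  420  420  417
0.12 -733   39    2    1  293  355  358  323   80  211  138  127
0.08 -734   71   63    1    2    2    2    2   43   48   67   60
0.04 -735    0   -6    2    3   64    2    2   38  222  250  251
0.00 -734    0   -4    2    3   79   84  122    1  229  252  253
-0.04    .    0   -1   63   80   82   88  129   79  234  253  252
-0.08    .    0   -1   63   80   90   95   82    1  218  253  253
-0.12 -732    0   -2   65   11   81   99  128   78  226  256  273
-0.16 -730   -2  -78    2   71    2   86   98    5  239  
[... 1849 characters left out ...]
  1.89 -0.16  1.11 -0.75]
yb 40 0.085 [-0.51  0.52  0.87  2.07 -0.56  0.8   1.4 ]
yb 40 0.2 [-0.54  0.31  0.86  1.96 -0.28  0.99  1.15]
yb 40 0.26 [-0.59  0.23  0.89  1.89 -0.2   1.12  1.07]
yb 220 0.085 [-0.65  0.65  1.11  2.07 -0.76  0.9  -1.54]
yb 220 0.2 [-0.71  0.4   1.12  1.97 -0.42  1.03 -1.84]
yb 220 0.26 [-0.75  0.29  1.13  1.89 -0.29  1.13 -1.96]
yb2 -140 0.085 [-0.65  0.65  1.11  2.07 -0.76  0.9  -1.54]
yb2 -140 0.2 [-0.71  0.4   1.12  1.97 -0.42  1.03 -1.84]
yb2 -140 0.26 [-0.75  0.29  1.13  1.89 -0.29  1.13 -1.96]
yb2 40 0.085 [-0.51  0.52  0.87  2.07 -0.56  0.8   1.4 ]
yb2 40 0.2 [-0.54  0.31  0.86  1.96 -0.28  0.99  1.15]
yb2 40 0.26 [-0.59  0.23  0.89  1.89 -0.2   1.12  1.07]
```

```bash
python3 - <<'E'
import numpy as np,cv2
for c in("top","side"):
    P=np.load(f"c_{c}.npz")['P'].reshape(-1,3);P=P[np.isfinite(P).all(1)]
    for y in np.arange(.12,.40,.02):
        o=[]
        for z in (.03,.08,.13,.18,.23,.28,.33,.38):
            m=(abs(P[:,1]-y)<.01)&(abs(P[:,2]-z)<.02)&(P[:,0]>.44)&(P[:,0]<.6); o.append("%.3f"%np.median(P[m,0]) if m.sum()>3 else "  .  ")
        print(c,"%.2f"%y,*o)
im=np.load("c_side.npz")['im']; cv2.imwrite("pics/grip.png",cv2.resize(im[170:300,0:110],None,fx=5,fy=4.5,interpolation=cv2.INTER_CUBIC))
E
```

```text
top 0.12   .     .     .     .     .     .     .     .  
top 0.14 0.575 0.515 0.510 0.516 0.522 0.530 0.535 0.543
top 0.16   .   0.484 0.486 0.493 0.498 0.504 0.511 0.514
top 0.18   .   0.486 0.492 0.497 0.505 0.510 0.516 0.520
top 0.20   .   0.488 0.492 0.498 0.503 0.508 0.514 0.519
top 0.22   .   0.488 0.493 0.498 0.501 0.507 0.512 0.518
top 0.24   .   0.487 0.492 0.497 0.500 0.507 0.512 0.518
top 0.26   .   0.487 0.493 0.496 0.500 0.507 0.512 0.518
top 0.28   .   0.488 0.493 0.493 0.502 0.507 0.513 0.519
top 0.30   .   0.487 0.491 0.498 0.502 0.507 0.513 0.518
top 0.32 0.492 0.473 0.478 0.487 0.502 0.507 0.511 0.519
top 0.34   .   0.482 0.490 0.495 0.502 0.508 0.513 0.518
top 0.36   .   0.487 0.493 0.498 0.501 0.507 0.513 0.518
top 0.38   .     .   0.491 0.499 0.501 0.507 0.514 0.518
top 0.40   .     .     .     .   0.505 0.507 0.513 0.517
side 0.12   .     .     .     .     .     .     .     .  
side 0.14   .   0.480 0.486 0.491 0.497 0.502 0.509 0.514
side 0.16   .   0.481 0.485 0.491 0.497 0.504 0.510 0.514
side 0.18   .   0.487 0.491 0.497 0.503 0.509 0.515 0.520
side 0.20   .   0.488 0.491 0.498 0.502 0.508 0.514 0.520
side 0.22   .   0.487 0.492 0.497 0.501 0.507 0.512 0.518
side 0.24   .   0.487 0.491 0.497 0.501 0.507 0.512 0.518
side 0.26   .   0.487 0.492 0.496 0.501 0.506 0.513 0.517
side 0.28 0.542 0.486 0.491 0.493 0.501 0.506 0.512 0.518
side 0.30   .   0.487 0.492 0.497 0.501 0.507 0.513 0.518
side 0.32 0.463 0.469 0.475 0.483 0.501 0.507 0.512 0.518
side 0.34 0.476 0.484 0.489 0.496 0.501 0.507 0.512 0.518
side 0.36 0.479 0.485 0.491 0.497 0.501 0.507 0.512 0.518
side 0.38 0.477 0.485 0.492 0.497 0.501 0.506 0.512 0.518
side 0.40 0.479 0.486 0.492 0.497 0.501 0.507 0.513 0.518
```

View pics/grip.png

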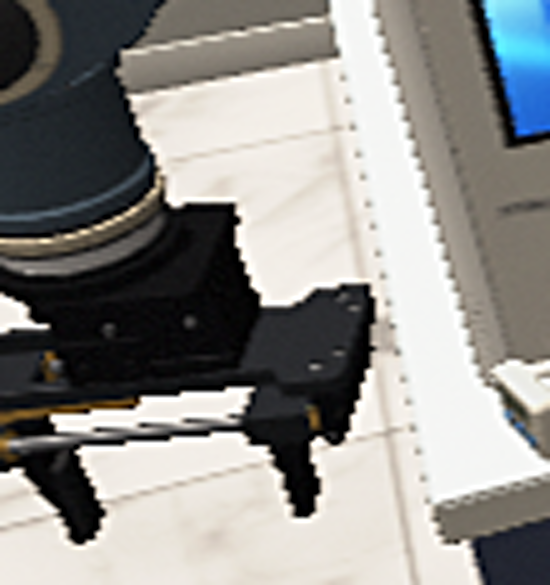

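```bash
python3 - <<'E'
from station import r
from h import *
a=np.radians(81.5)
for p,h in (([.4093,.2411,.25],81.5),([.4093,.2411,.085],81.5),([.5145,-.014,.2],40),([.5145,-.014,.105],40)):
    s=r.ik(p,down(np.radians(h))); print(None if s is None else np.round(s,2))
r.movel([.4093,.2411,.25],down(a),feed=.3)
r.movel([.4093,.2411,.16],feed=.2)
o=r.observe();print(o['time_s'],o['tool_pos'],o['force'])
for c in("top","side"):
    im,d,P,D=cloud(r,c,1); cv2.imwrite(f"pics/{c}1.png",im)
    np.savez(f"c_{c}.npz",im=im,d=d,P=P)
im=cv2.imread("pics/side1.png");cv2.imwrite("pics/side1c.png",cv2.resize(im[130:290,100:300],None,fx=4,fy=3.7,interpolation=cv2.INTER_CUBIC))
E
python3 f.py 2 2>&1 | grep side
```

```text
[-0.77  0.11  0.16  1.96 -0.02  1.07  0.82]
[-0.71  0.33  0.1   2.14 -0.05  0.68  0.85]
[-0.57  0.26  0.62  1.96 -0.18  0.98  0.83]
[-0.5   0.39  0.56  2.05 -0.29  0.77  0.93]
3.7333 [0.40960748 0.24183271 0.16048777] [ 0.89706722 -0.44135778 -0.20858736]
side o [0.4112 0.2408] -11.0 14.78
side b [0.4181 0.0892] -20.7 37.81
side g [ 0.4279 -0.3089] 52.9 162.13
side o [ 0.6146 -0.1313] -54.5 7.64
side b [ 0.6239 -0.0239] 45.7 16.43h.py:11: RuntimeWarning: All-NaN slice encountered
  d=np.nanmedian(D,0)
```

View pics/side1c.png

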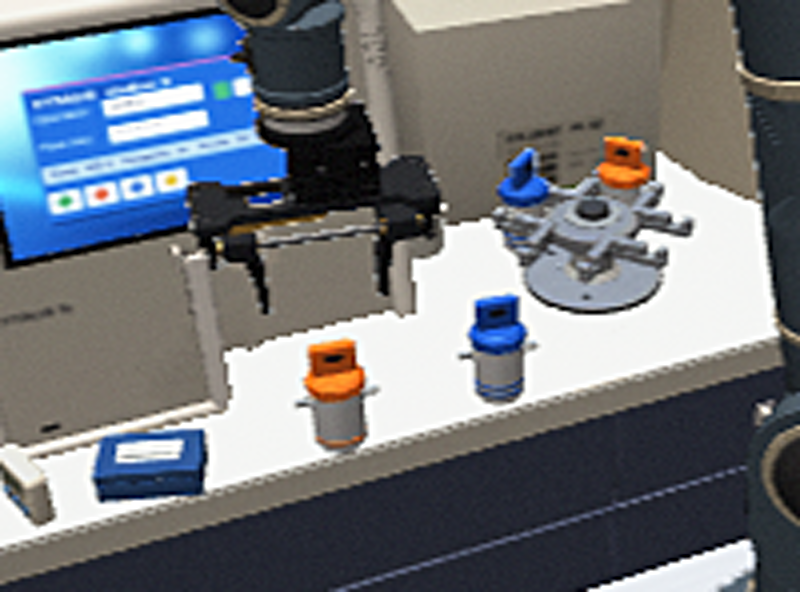

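View pics/top1.png

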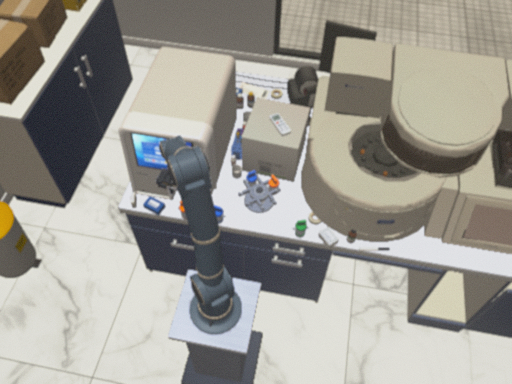

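```bash
python3 - <<'E' 2>&1 | grep -v Warn
from station import r
from h import *
a=np.radians(81)
r.movel([.4095,.2411,.086],down(a),feed=.12)
o=r.observe();print(o['time_s'],o['tool_pos'],o['force'])
print(r.move_gripper(0.0,grip_force=25))
o=r.observe();print(o['time_s'],o['tool_pos'],o['force'],o['grip_width']*87)
im,d,P,D=cloud(r,"side",1); cv2.imwrite("pics/side2.png",im)
p,f=fit(r,"side",im,'o',.411,.241,0,-.15,pad=14); print(p,f)
cv2.imwrite("pics/side2c.png",cv2.resize(im[180:270,140:250],None,fx=7,fy=6.5,interpolation=cv2.INTER_CUBIC))
E
```

```text
d=np.nanmedian(D,0)
4.6 [0.41007767 0.24145242 0.08664217] [-0.38036367  0.30685644 -0.10045878]
False
5.4417 [0.40953174 0.24117996 0.08602025] [-0.36577726  0.15728015  0.19679246] 39.50022009658336
[ 0.41105097  0.24051448 -0.22467635] 27.68627297766256
```

View pics/side2c.png

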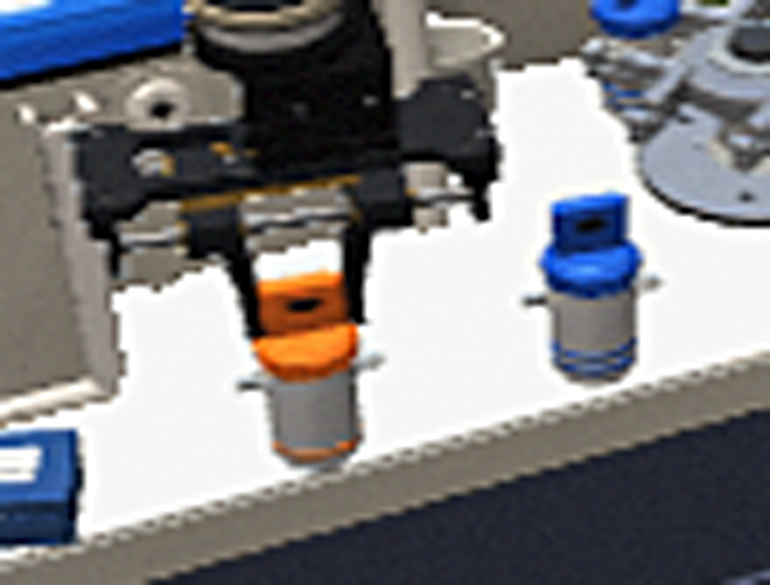

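```bash
python3 - <<'E' 2>&1 | grep -v Warn
from station import r
from h import *
def st():
    o=r.observe();print(round(o['time_s'],2),o['tool_pos'].round(4),np.round(o['force'],2),round(o['grip_width']*87,2))
r.movel([.4095,.2412,.220],feed=.2); st()
r.movel([.4095,.02,.220],feed=.25)
r.movel([.5153,-.0147,.220],down(np.radians(40.2)),feed=.15); st()
r.movel([.5153,-.0147,.132],feed=.12); r.pause(.3); st()
z0=.132-.086
for i in range(1):
    im,d,P,D=cloud(r,"side",2); cv2.imwrite("pics/side3.png",im)
    p,f=fit(r,"side",im,'o',.516,-.015,z0,-.87,pad=14); print(p,np.degrees(p[2]),f)
    p,f=fit(r,"side",im,'o',.6146,-.131,.02,-.87,pad=13); print(p,np.degrees(p[2]),f)
    p,f=fit(r,"side",im,'b',.6239,-.0239,.02,.7,pad=12); print(p,np.degrees(p[2]),f)
im2,_=r.grab_frame("top");cv2.imwrite("pics/top3.png",im2)
cv2.imwrite("pics/side3c.png",cv2.resize(im[130:230,190:300],None,fx=7,fy=6,interpolation=cv2.INTER_CUBIC))
E
```

```text
d=np.nanmedian(D,0)
6.31 [0.4085 0.2405 0.2187] [ 0.23  0.66 -3.77] 39.83
8.23 [ 0.5146 -0.0138  0.2196] [ 0.51 -0.24 -2.55] 39.96
9.42 [ 0.5156 -0.0147  0.1325] [-0.45 -0.25 -3.2 ] 39.72
[ 0.51917415 -0.01571273 -1.32859389] -76.12282260730676 67.16884619316298
[ 0.6131807  -0.12988019 -2.03765877] -116.74924765338666 105.57638616141786
[ 0.62321484 -0.01666769  1.16569389] 66.7893401479676 47.786472764779816
```

View pics/side3c.png

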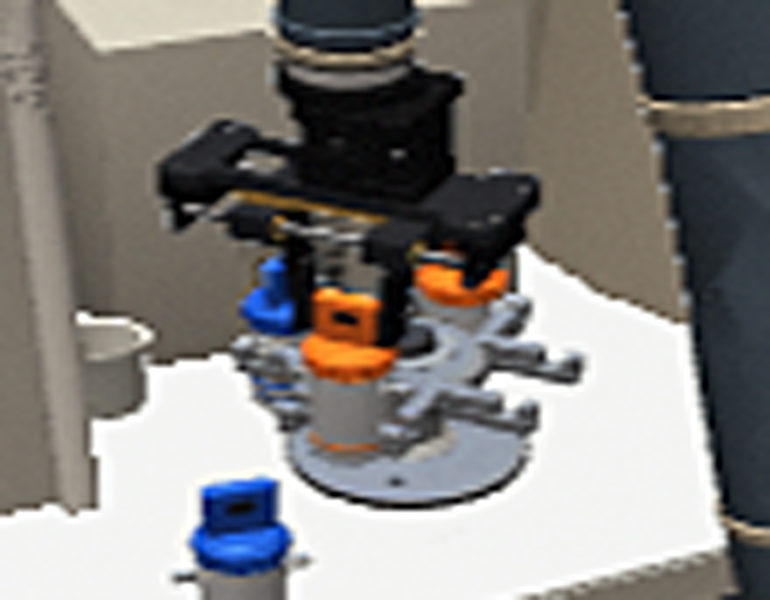

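```bash
cat > held.py <<'E'
from h import *
def fit2(r,cam,im,col,x,y,z0,yaw,excl,pad=14,capw=True):
    """fixed yaw; ignore boxes in excl (u0,v0,u1,v1) pixels"""
    p=proj(r,cam,[[x,y,z0+.09]])[0].astype(int)
    win=(p[0]-pad,p[1]-pad,p[0]+pad+1,p[1]+pad+1)
    S=np.clip(softmask(im,col),0,None)[win[1]:win[3],win[0]:win[2]]
    W=np.ones_like(S)
    for e in excl: W[max(0,e[1]-win[1]):max(0,e[3]-win[1]),max(0,e[0]-win[0]):max(0,e[2]-win[0])]=0
    S=np.minimum(S/(.75*np.percentile((S*W),97)+1),1);S=np.where(S<.35,0,S)
    S=cv2.morphologyEx(S,cv2.MORPH_CLOSE,np.ones((3,3)))
    cost=lambda v:float((W*(render(r,cam,v[0]/1e3,v[1]/1e3,z0,yaw,win)-S)**2).sum())
    x0=np.array([x,y])*1e3
    s=minimize(cost,x0,method='Nelder-Mead',options=dict(initial_simplex=x0+np.array([[0,0],[6,0],[0,6]]),xatol=.05,fatol=1e-4))
    fit2.dbg=(win,S,render(r,cam,s.x[0]/1e3,s.x[1]/1e3,z0,yaw,win),W)
    return s.x/1e3,s.fun
E
python3 - <<'E' 2>&1 | grep -v Warn
from station import r
from held import *
im=cv2.imread("pics/side3.png")
for z in (.046,.044):
    print(z,fit2(r,"side",im,'o',.516,-.015,z,np.radians(-49.8),[(248,0,512,384)]))
win,S,M,W=fit2.dbg
vis=np.hstack([cv2.resize(x,(260,260),interpolation=cv2.INTER_NEAREST) for x in (im[win[1]:win[3],win[0]:win[2]],*[np.repeat((t*255).astype(np.uint8)[...,None],3,2) for t in (S*W,M)])])
cv2.imwrite("pics/h3.png",vis)
# calibrate fit2 on the grasped pose as well
im=cv2.imread("pics/side2.png"); print(fit2(r,"side",im,'o',.411,.241,0,np.radians(-9),[]))
E
```

```text
0.046 (array([ 0.51825732, -0.0153252 ]), np.float64(20.971157958408124))
0.044 (array([ 0.52214579, -0.01734863]), np.float64(20.51859784439849))
(array([0.41062101, 0.24078812]), np.float64(17.11825262202037))
```

View pics/h3.png

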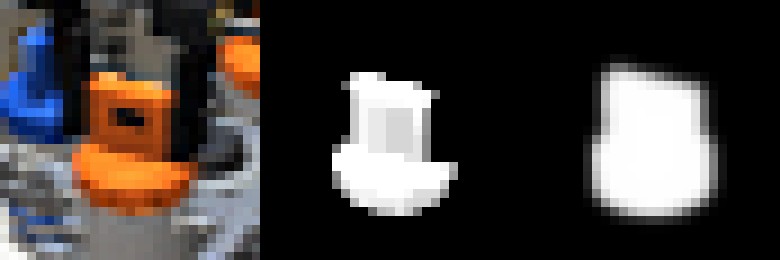

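View pics/top3.png

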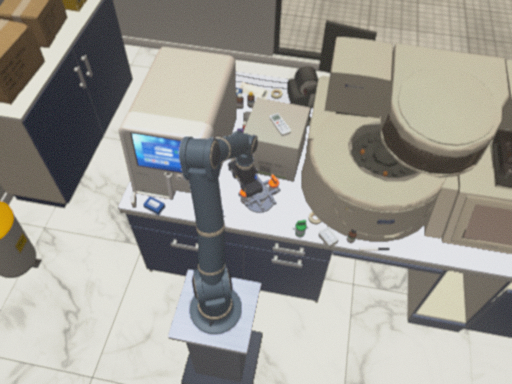

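```bash
python3 - <<'E' 2>&1 | grep -v Warn
from station import r
from h import *
def st():
    o=r.observe();print(round(o['time_s'],2),o['tool_pos'].round(4),np.round(o['force'],2),np.round(o['moment'],2),round(o['grip_width']*87,2)); return o
st()
for z in (.121,.117,.113,.110,.108):
    r.movel([.5148,-.0151,z],feed=.04); r.pause(.1); o=st()
    if abs(o['force'][2]+3.2)>3: print("contact");break
im,d,P,D=cloud(r,"side",2); cv2.imwrite("pics/side4.png",im)
cv2.imwrite("pics/side4c.png",cv2.resize(im[130:230,190:300],None,fx=7,fy=6,interpolation=cv2.INTER_CUBIC))
E
```

```text
d=np.nanmedian(D,0)
9.57 [ 0.5154 -0.0146  0.1322] [ 0.64  0.12 -3.38] [ 0.    0.01 -0.06] 39.63
10.09 [ 0.5149 -0.0152  0.121 ] [-0.96  0.32 -2.55] [-0.04 -0.02 -0.01] 39.81
10.44 [ 0.5148 -0.0151  0.117 ] [ 0.17  0.46 -2.72] [-0.03 -0.05 -0.02] 39.97
10.79 [ 0.5145 -0.015   0.1128] [-0.47  0.28 -2.69] [ 0.13  0.15 -0.04] 39.68
11.14 [ 0.5142 -0.0149  0.1096] [-1.68  1.38 -3.48] [ 0.36  0.5  -0.13] 39.4
11.49 [ 0.5143 -0.015   0.1077] [-2.47  1.47 -4.8 ] [ 0.47  0.62 -0.11] 39.81
```

View pics/side4c.png

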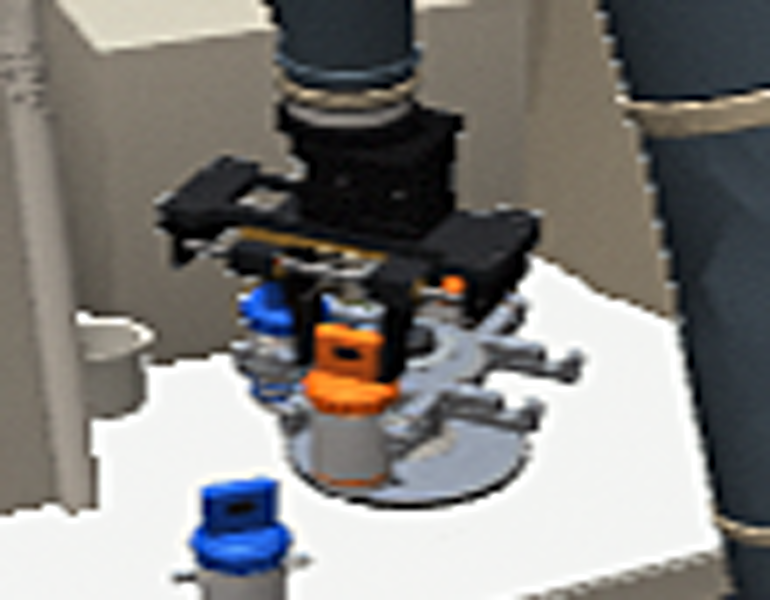

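```bash
python3 - <<'E' 2>&1 | grep -v Warn
from station import r
from h import *
def st():
    o=r.observe();print(round(o['time_s'],2),o['tool_pos'].round(4),np.round(o['force'],2),np.round(o['moment'],2),round(o['grip_width']*87,2)); return o
for z in (.1068,.106,.1053):
    r.movel([.5143,-.0145,z],feed=.02); r.pause(.1); o=st()
    if o['force'][2]>0: print("seated");break
r.move_gripper(.75); r.pause(.2); st()
im,d,P,D=cloud(r,"side",2); cv2.imwrite("pics/side5.png",im)
cv2.imwrite("pics/side5c.png",cv2.resize(im[130:230,190:300],None,fx=7,fy=6,interpolation=cv2.INTER_CUBIC))
E
```

```text
d=np.nanmedian(D,0)
11.94 [ 0.5145 -0.0147  0.1068] [-1.74  0.5  -3.32] [ 0.29  0.46 -0.05] 40.01
12.29 [ 0.5146 -0.0145  0.1061] [-1.17  1.19 -2.58] [ 0.28  0.4  -0.05] 39.95
12.64 [ 0.5147 -0.0145  0.1058] [-3.84  0.66  4.91] [ 0.26  0.75 -0.02] 39.37
seated
13.59 [ 0.5143 -0.0145  0.1053] [-0.27 -0.62  0.65] [-0.05  0.05 -0.07] 65.39
```

View pics/side5c.png

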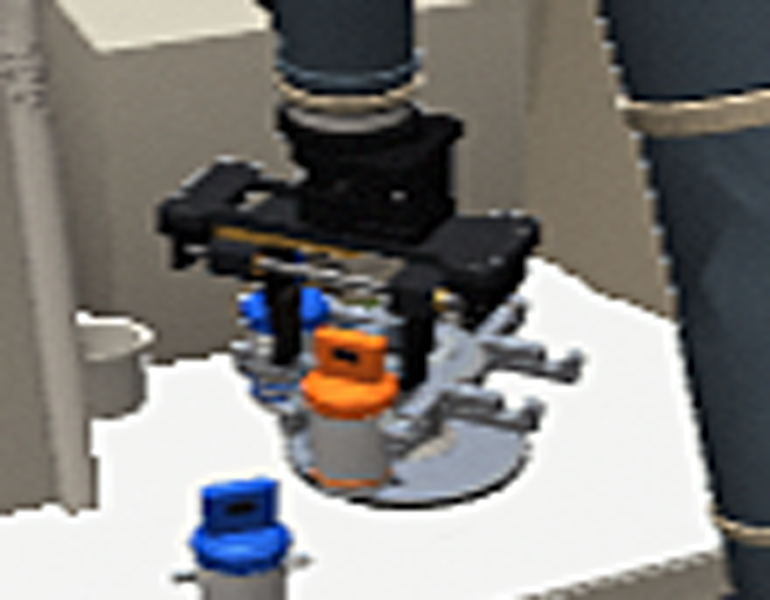

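```bash
python3 - <<'E' 2>&1 | grep -v Warn
from station import r
from h import *
def st():
    o=r.observe();print(round(o['time_s'],2),o['tool_pos'].round(4),np.round(o['force'],2),np.round(o['moment'],2),round(o['grip_width']*87,2)); return o
r.movel([.5143,-.0145,.16],feed=.12)
r.movel([.5143,-.0145,.22],feed=.25)
r.movel([.4160,.090,.22],down(np.radians(78)),feed=.25); r.move_gripper(1.0); st()
for p,h in (([.416,.09,.086],78),([.505,-.121,.22],130),([.505,-.121,.105],130),([.505,-.121,.22],-50),([.505,-.121,.105],-50)):
    s=r.ik(p,down(np.radians(h))); print(h,None if s is None else np.round(s,2))
for c in("top","side"):
    im,d,P,D=cloud(r,c,2); cv2.imwrite(f"pics/{c}6.png",im); np.savez(f"c_{c}.npz",im=im,d=d,P=P)
im=cv2.imread("pics/side6.png")
cv2.imwrite("pics/side6c.png",cv2.resize(im[130:240,170:300],None,fx=6,fy=5.4,interpolation=cv2.INTER_CUBIC))
E
python3 - <<'E' 2>&1 | grep -v Warn
from station import r
from h import *
for c in ("top","side"):
    im=np.load(f"c_{c}.npz")['im']; 
    for nm,x,y,z,a in (("b",.415,.09,0,-.18),("o",.611,-.128,.02,-.87),("b",.621,-.025,.02,.7),("o",.5155,-.015,.02,-.87)):
        p,f=fit(r,c,im,nm,x,y,z,a,pad=8 if c=='top' else 11); print(c,nm,p[:2].round(4),round(np.degrees(p[2]),1),round(f,2))
E
```

```text
d=np.nanmedian(D,0)
16.2 [0.416 0.09  0.22 ] [ 0.38 -0.19 -0.53] [-0.01  0.01  0.04] 86.76
78 [-0.57  0.26  0.29  2.25 -0.13  0.64  1.18]
130 [-0.25  0.23  0.48  1.93 -0.12  1.02  2.55]
130 [-0.18  0.38  0.41  2.04 -0.21  0.77  2.63]
-50 [-0.39  0.24  0.65  1.93 -0.17  1.02 -0.54]
-50 [-0.35  0.41  0.64  2.05 -0.35  0.79 -0.37]
top b [0.4401 0.1284] -106.6 157.25
top o [ 0.6133 -0.1286] -58.6 5.39
top b [ 0.6196 -0.0217] 54.5 6.99
top o [ 0.5126 -0.0151] -52.4 8.27
side b [0.4188 0.0894] -20.6 31.75
side o [ 0.615  -0.1308] -62.8 20.42
side b [ 0.6241 -0.0224] 52.6 16.79
side o [ 0.5167 -0.0154] -66.1 35.84
```

View pics/side6c.png

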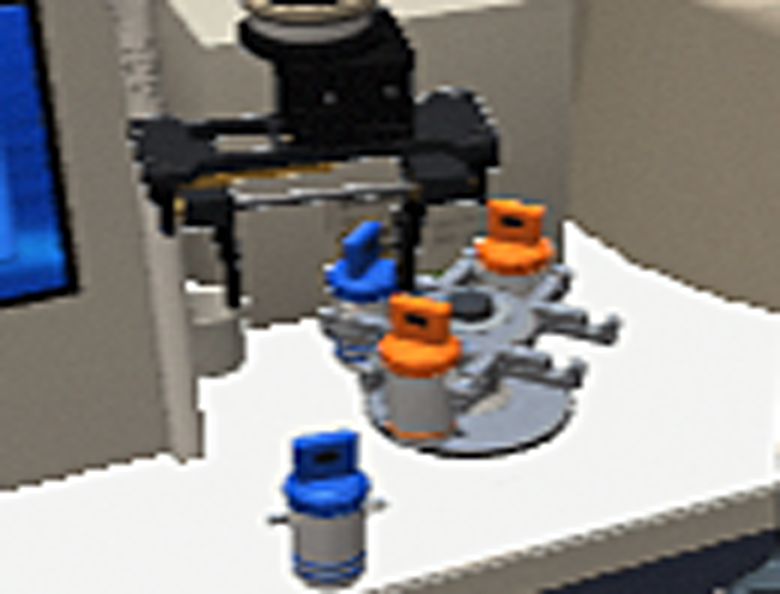

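View pics/top6.png

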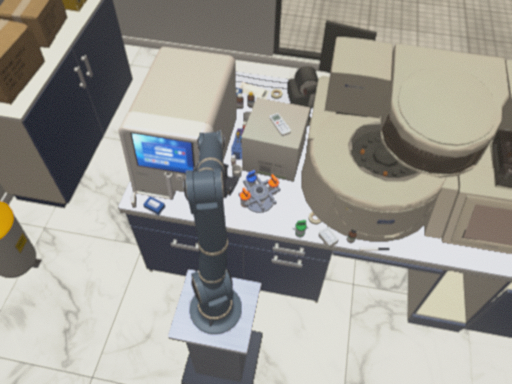

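```bash
python3 - <<'E' 2>&1 | grep -v Warn
from station import r
from held import *
for n in ("side1","side6"):
    im=cv2.imread(f"pics/{n}.png")
    for y in (-22,-18,-15,-12,-9,-6): print(n,y,fit2(r,"side",im,'b',.417,.090,0,np.radians(y),[(0,227,512,384)],pad=15))
c=np.load("c_side.npz");P=c['P']
m=(np.hypot(P[...,0]-.417,P[...,1]-.09)<.035)&(P[...,2]>.088)&(P[...,2]<.15)
q=P[m][:,:2]-P[m][:,:2].mean(0);w,V=np.linalg.eigh(q.T@q);print(np.degrees(np.arctan2(V[1,1],V[0,1])))
E
```

```text
side1 -22 (array([0.41897351, 0.08858862]), np.float64(33.396972283193094))
side1 -18 (array([0.4189275 , 0.08889296]), np.float64(33.82977569177583))
side1 -15 (array([0.41893945, 0.08848828]), np.float64(34.50094198066833))
side1 -12 (array([0.41883984, 0.08871094]), np.float64(34.79496236061719))
side1 -9 (array([0.41955275, 0.08859257]), np.float64(35.086368607962626))
side1 -6 (array([0.41787286, 0.09094706]), np.float64(35.76806513432395))
side6 -22 (array([0.41820944, 0.08871753]), np.float64(33.532634103933994))
side6 -18 (array([0.4189275 , 0.08889296]), np.float64(33.72877716150799))
side6 -15 (array([0.41893945, 0.08848828]), np.float64(34.39791504931622))
side6 -12 (array([0.41883984, 0.08871094]), np.float64(34.69128837825295))
side6 -9 (array([0.41955275, 0.08859257]), np.float64(34.97624146628222))
side6 -6 (array([0.41911672, 0.09010973]), np.float64(35.5371970043822))
80.83835435659286
```

```bash
python3 - <<'E' 2>&1 | grep -v Warn
from station import r
from held import *
def st():
    o=r.observe();print(round(o['time_s'],2),o['tool_pos'].round(4),np.round(o['force'],2),np.round(o['moment'],2),round(o['grip_width']*87,2)); return o
a=np.radians(78)
r.movel([.4164,.0896,.10],down(a),feed=.15)
r.movel([.4164,.0896,.086],feed=.08); r.pause(.2); st()
r.move_gripper(0.0,grip_force=25); g=st()
im,_=r.grab_frame("side"); cv2.imwrite("pics/side7.png",im)
print(fit2(r,"side",im,'b',.417,.090,0,np.radians(-12),[(0,227,512,384)],pad=15))
r.movel([.4164,.0896,.225],feed=.2); st()
r.movel([.4164,-.08,.225],feed=.25)
r.movel([.45,-.12,.225],down(np.radians(14)),feed=.07)
r.movel([.506,-.1218,.225],down(np.radians(-49.7)),feed=.07); st()
r.movel([.506,-.1218,.132],feed=.12); r.pause(.3); st()
for c in("top","side"):
    im,d,P,D=cloud(r,c,2); cv2.imwrite(f"pics/{c}8.png",im)
cv2.imwrite("pics/side8c.png",cv2.resize(im[130:230,190:300],None,fx=7,fy=6,interpolation=cv2.INTER_CUBIC))
E
```

```text
d=np.nanmedian(D,0)
17.88 [0.4167 0.0897 0.0864] [ 0.16 -0.06  0.08] [0.06 0.04 0.02] 86.87
18.72 [0.4165 0.0898 0.086 ] [-0.65  0.47  0.32] [ 0.11 -0.05 -0.01] 39.79
(array([0.41853933, 0.08812867]), np.float64(30.06680187153023))
19.61 [0.4152 0.0892 0.2238] [-0.65  1.   -3.01] [0.04 0.08 0.03] 39.69
22.96 [ 0.5058 -0.1217  0.2249] [-0.27  0.29 -2.33] [-0.12  0.1  -0.03] 39.8
24.18 [ 0.5063 -0.1218  0.1325] [-0.34  1.53 -2.92] [-0.04  0.09 -0.02] 40.15
```

View pics/side8c.png

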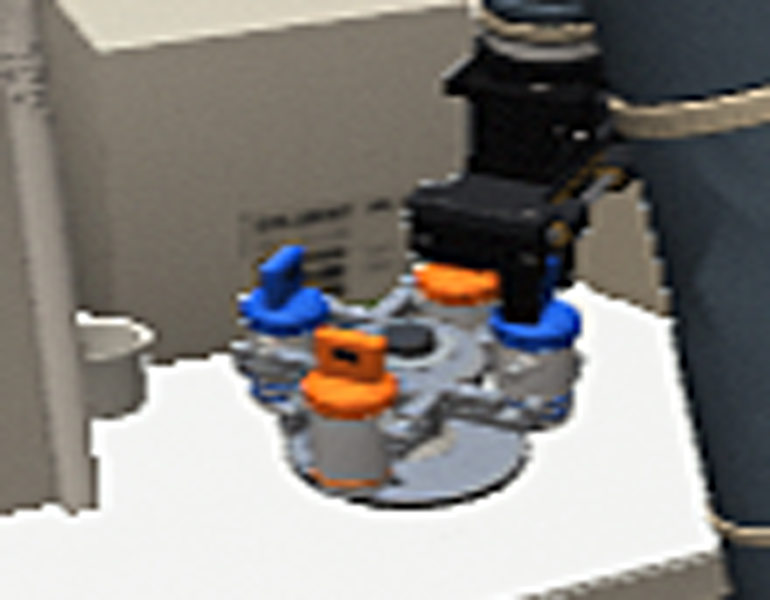

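```bash
python3 - <<'E' 2>&1 | grep -v Warn
from station import r
from held import *
im=cv2.imread("pics/side8.png")
z=.0465
for ex in (180,179,181):
    print(ex,fit2(r,"side",im,'b',.508,-.1226,z,np.radians(40.3),[(0,0,512,ex),(0,190,512,384)]))
win,S,M,W=fit2.dbg
vis=np.hstack([cv2.resize(x,(260,260),interpolation=cv2.INTER_NEAREST) for x in (im[win[1]:win[3],win[0]:win[2]],*[np.repeat((t*255).astype(np.uint8)[...,None],3,2) for t in (S*W,M)])])
cv2.imwrite("pics/h8.png",vis)
E
```

```text
180 (array([ 0.51368461, -0.12652757]), np.float64(28.07855420044935))
179 (array([ 0.510991  , -0.12535898]), np.float64(37.02324222082099))
181 (array([ 0.51470075, -0.12686834]), np.float64(19.49849729888913))
```

View pics/h8.png

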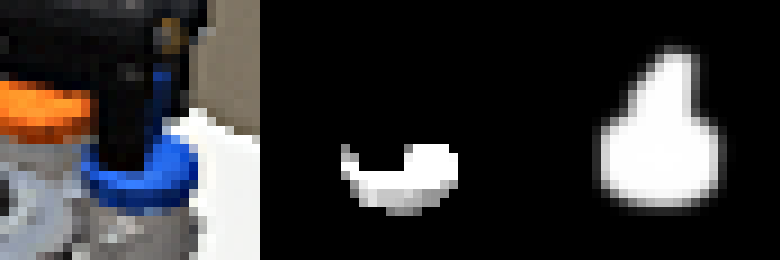

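```bash
python3 - <<'E' 2>&1 | grep -v Warn
from station import r
from h import *
def st():
    o=r.observe();print(round(o['time_s'],2),o['tool_pos'].round(4),np.round(o['force'],2),np.round(o['moment'],2),round(o['grip_width']*87,2)); return o
st()
for z in (.121,.119,.117,.115,.113,.110,.108):
    r.movel([.506,-.1218,z],feed=.04); r.pause(.1); o=st()
    if o['force'][2]>1 or np.hypot(*o['force'][:2])>5: print("contact");break
im,_=r.grab_frame("side"); cv2.imwrite("pics/side9.png",im)
cv2.imwrite("pics/side9c.png",cv2.resize(im[130:230,190:300],None,fx=7,fy=6,interpolation=cv2.INTER_CUBIC))
E
```

```text
24.38 [ 0.506  -0.1218  0.1321] [ 0.08 -1.   -2.63] [-0.08  0.13  0.  ] 39.73
24.91 [ 0.506  -0.1219  0.121 ] [ 0.39 -0.27 -3.67] [-0.11  0.11  0.03] 40.18
25.26 [ 0.506  -0.1218  0.119 ] [ 0.01  0.05 -2.5 ] [-0.12  0.15 -0.01] 39.98
25.61 [ 0.506  -0.1218  0.117 ] [ 0.16 -1.15 -3.05] [-0.08  0.11  0.01] 39.6
25.96 [ 0.506  -0.1218  0.115 ] [ 0.77  0.76 -2.36] [-0.14  0.13  0.01] 39.68
26.31 [ 0.506  -0.1218  0.113 ] [-0.33  0.13 -1.57] [-0.02  0.08 -0.  ] 39.45
26.66 [ 0.506  -0.1218  0.1099] [ 0.64 -0.71 -3.  ] [-0.1   0.09  0.02] 39.75
27.01 [ 0.506  -0.1218  0.108 ] [ 0.32 -0.78 -2.46] [-0.11  0.12 -0.01] 39.78
```

View pics/side9c.png

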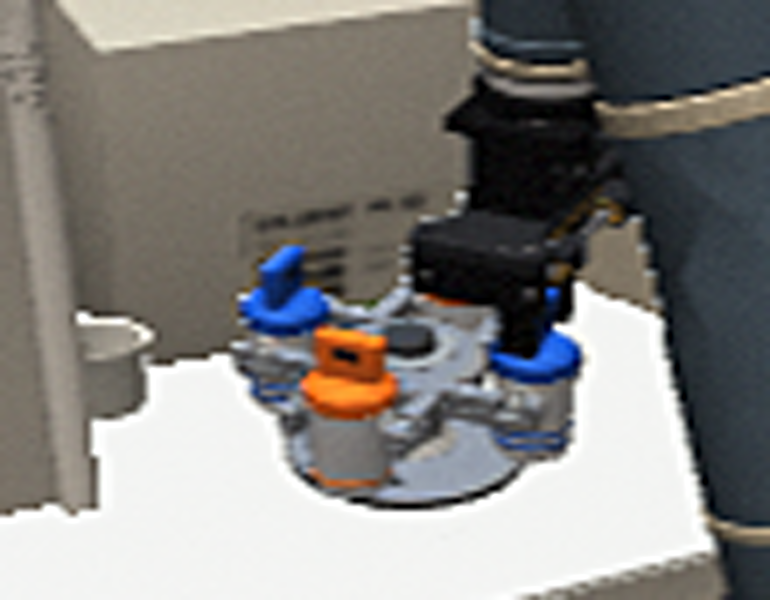

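```bash
python3 - <<'E' 2>&1 | grep -v Warn
from station import r
from h import *
def st():
    o=r.observe();print(round(o['time_s'],2),o['tool_pos'].round(4),np.round(o['force'],2),np.round(o['moment'],2),round(o['grip_width']*87,2)); return o
ok=0
for z in (.107,.1062,.1056,.105,.1045):
    r.movel([.506,-.1218,z],feed=.02); r.pause(.1); o=st()
    if o['force'][2]>0: print("seated",z);ok=1;break
if ok:
    r.move_gripper(.75); r.pause(.2); st()
    r.movel([.506,-.1218,.16],feed=.12)
    r.movel([.506,-.1218,.25],feed=.2)
    r.movel([.43,-.30,.30],feed=.2); st()
    for c in("top","side"):
        im,d,P,D=cloud(r,c,2); cv2.imwrite(f"pics/{c}10.png",im); np.savez(f"c_{c}.npz",im=im,d=d,P=P)
    cv2.imwrite("pics/side10c.png",cv2.resize(im[130:230,190:300],None,fx=7,fy=6,interpolation=cv2.INTER_CUBIC))
    t=cv2.imread("pics/top10.png");cv2.imwrite("pics/top10c.png",cv2.resize(t[160:240,190:340],None,fx=5.3,fy=5.3,interpolation=cv2.INTER_CUBIC))
E
```

```text
d=np.nanmedian(D,0)
27.41 [ 0.506  -0.1218  0.107 ] [ 0.18 -0.23 -3.01] [-0.08  0.15 -0.06] 39.84
27.76 [ 0.506  -0.1218  0.1062] [-0.13 -0.74 -2.96] [-0.11  0.1  -0.04] 39.63
28.11 [ 0.5062 -0.1218  0.1059] [-0.47  0.06  2.26] [ 0.08  0.44 -0.02] 39.8
seated 0.1056
29.06 [ 0.506  -0.1218  0.1056] [ 0.52  0.57 -0.24] [-0.1   0.13  0.  ] 65.13
31.41 [ 0.4304 -0.2988  0.2994] [ 0.01  0.47 -0.44] [-0.08  0.13  0.01] 65.35
```

```bash
python3 - <<'E' 2>&1 | grep -v Warn
from station import r
from held import *
for c in ("top","side"):
    im=np.load(f"c_{c}.npz")['im']; 
    for nm,x,y,z,a in (("o",.611,-.128,.02,-.87),("b",.621,-.025,.02,.7),("o",.5155,-.015,.02,-.87),("b",.5065,-.122,.02,.7)):
        ex=[]
        p,f=fit2(r,c,im,nm,x,y,z,a,ex,pad=10 if c=='top' else 13); print(c,nm,p[:2].round(4),round(f,2))
E
```

```text
top o [ 0.6136 -0.1292] 6.29
top b [ 0.6161 -0.0219] 38.24
top o [ 0.5128 -0.0153] 10.05
top b [ 0.5065 -0.1215] 6.9
side o [ 0.6143 -0.1299] 11.94
side b [ 0.6235 -0.0227] 23.82
side o [ 0.5171 -0.0168] 20.7
side b [ 0.5098 -0.1234] 25.73
```

View pics/side10c.png

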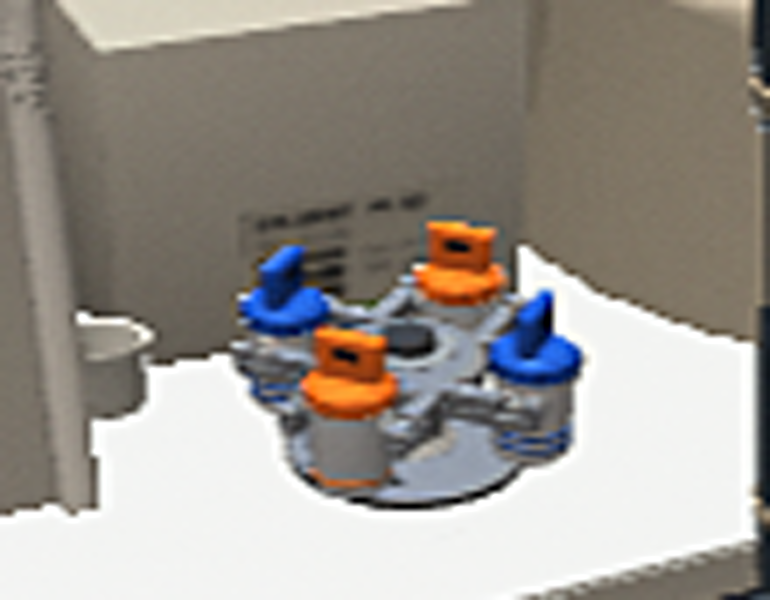

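View pics/top10c.png

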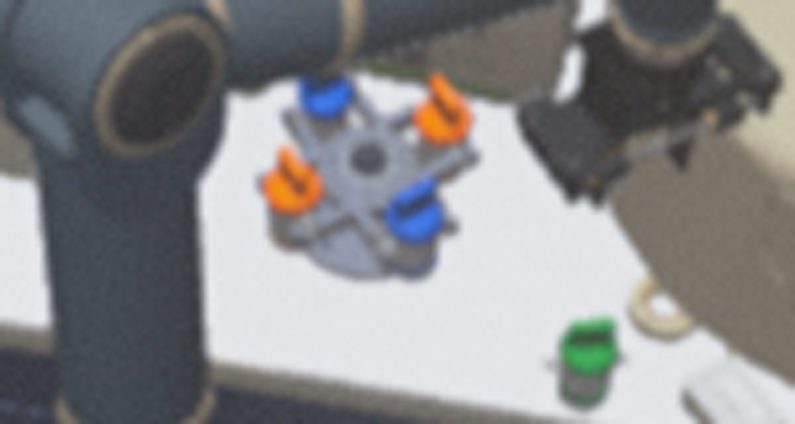

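```bash
python3 - <<'E'
from station import r
o=r.observe();print(o['time_s'],o['force'].round(2),abs(o['qvel']).max())
print(r.sign_off())
E
```

```text
31.6083 [ 0.08  0.16 -0.21] 0.004928175284807032
the job is handed in; nothing more can be done
None
```

I hung the loose orange bucket in yoke a and the loose blue bucket in yoke b, each opposite its mate, and handed the job in at 31.6 s. I gripped each bucket by the ends of its fin, because the body of the gripper would have hit the machine behind the orange bucket the other way round. Each was lowered slowly until the wrist force showed it resting, then released.

**Seating:** both buckets came to rest with the tool at z = 0.106 m, the height worked out for fully seated pins. The orange one pushed sideways with about 3 N while going down; the blue one went down without sideways contact.

**Last pictures:** all four buckets hang upright and evenly round the rotor, and the green one stands where it was. I did not measure how far the green bucket or the bystanders had moved, but nothing was touched on the way. The arm was clear, with no force on it.

**Checks that disagreed:**
- **Orange pair:** the distance between the two buckets, which should be 152 mm, came out at 152 mm from the top camera. The side camera gave 152 mm just after seating but 149 mm at the end. I took the last one as fit noise.
- **Blue pair:** 152 mm from the side camera. The arm partly hid the hung blue bucket from the top camera, so that fit was poor and not used.
- **Blue before lowering:** the side camera's reading of the held blue bucket was several millimetres off along its line of sight, so I went by the arm's own position and the force instead.

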